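# Show the test pattern on the lens-test projector and ease its dust lid shut

## Task

Check that the test projector throws its pattern: press the small push button on its deck fully in to light the timed lamp, then with the button out again press the thumb lever at its side all the way down so that the linked dust lid swings fully up, and keep it up for two seconds. Then let the lever rise slowly under your finger so that the lid settles shut without slamming, and take your hand away. Work the lid by its lever only, without touching the lid, and leave the things standing round the projector where they are.

Things in the scene. Friction and masses are not known exactly. Their poses are not given: they have to be found in the camera images.
- projector: Test projector, fixed: chrome box 150 mm deep (x), 235 wide (y -80 to +155), flat deck 95 mm above the counter; finned lamp house, 91 mm across, out of its +y end to y +250. Origin: on the counter under the centre of the round lens seat that the lid covers. x points away from the operator's side, y to the lamp house, z up. Turned up to 20 degrees either way.
- lamp_button_top (a point): Centre of the top of the small round push button (18 mm across) on the deck, pressed straight down; in the projector's frame x -35, y +108, z +116 mm when out. Its steel collar, 34 mm across, ends 107 mm above the counter, so the button stands 4 mm proud when fully in. The short dimmer knob 65 mm behind it is not used.
- lamp_button (a joint): Travel of the push button in m: 0 out, 0.005 fully in. A spring returns it: 1.4 N to start, 4.5 N fully in. One full press lights the lamp, which goes out by itself on a timer.
- lever_pad (a point): Centre of the top of the lever's ribbed black rubber thumb pad (36 x 40 mm), at the operator's end of a straight steel bar along the housing's -y side. In the projector's frame: lever up x -145, y -97, z +92 mm; fully down x -147, y -97, z +48 mm. The pad slopes 10 degrees, its outer edge high when up and low when fully down.
- lever (a joint): Lever angle in rad: 0 up (at rest), 0.356 fully down on its stop. Pivot 125 mm from the pad towards the projector's +x, 62 mm above the counter. A spring and the lid's weight push the pad up with some 3 to 7 N all the way, so it follows a rising finger and comes back to 0 by itself.
- lid_angle (a joint): Lid angle in rad: 0 shut, about 0.88 fully up (lever on its stop). A push rod links it to the lever: about 0.02 rad per mm of pad travel. Let go, it bangs shut at 3 rad/s or so; falling faster than 2 rad/s counts as a slam, so let the pad rise at 30 mm/s or slower.
- dust_lid: The dust lid: a low chrome dome 94 mm across, 15 mm thick, over the lens seat, top 119 mm above the counter when shut, hinged at the back (projector x +60, z +104 mm); fully up its front edge is about 190 mm above the counter. Origin on the hinge line. Not to be touched.
- petzval_lens: Bystander, loose: tarnished brass lens standing on end, 78 mm over its foot flange, 102 mm tall, small focusing knob on its side. Origin at the middle of its underside; stands 100 to 270 mm from the projector's origin. To be left alone.
- cap_holder: Bystander, loose: white porcelain pot, 84 mm across, 50 mm tall, with black lens caps standing in it (about 65 mm to their tops). Origin at the middle of its underside; stands 100 to 270 mm from the projector's origin. To be left alone.
- adapter: Bystander, loose: black steel mount adapter ring lying flat, 66 mm across, 20 mm tall. Origin at the middle of its underside; stands 100 to 270 mm from the projector's origin. To be left alone.
- filter_case: Bystander, loose: faded red square filter case lying flat, 80 x 80 x 24 mm, brass clasp. Origin at the middle of its underside; stands 100 to 270 mm from the projector's origin. To be left alone.
- loupe: Bystander, loose: black loupe standing on its skirt, 46 mm across, 46 mm tall. Origin at the middle of its underside; stands 100 to 270 mm from the projector's origin. To be left alone.
- lens_cap: Bystander, loose: black plastic lens cap lying flat, 58 mm across, 8 mm thick. Origin at the middle of its underside; stands 100 to 270 mm from the projector's origin. To be left alone.
- blower: Bystander, loose: black rubber dust blower standing on its bulb, 54 mm across, nozzle up, 110 mm tall. Origin at the middle of its underside; stands 100 to 270 mm from the projector's origin. To be left alone.

How it is judged:
By the outcome, as a careful person would: the job done as asked, in the order asked, and still so for the second after the job is handed in, with the robot touching nothing.
It also fails if it takes over 48 s, if anything falls off the work surface, if the arm or the gripper's body presses on something with over 40 N, if the wrist force passes 120 N, or if a joint passes its speed limit or range.

## Robot

A 6-joint arm with a two-finger parallel gripper is mounted at the origin on the work surface. World frame = base frame: x ahead of the robot, y to its left, z up, the work surface at z = 0. Lengths are in mm, angles in rad, forces in N, time in s.
With the tool pointing down it reaches from about 350 to 875 mm from the base axis. Payload 4.2 kg.
Tool frame: the origin (TCP) lies midway between the tips of the shut fingers; the grasp point (between the pads) lies behind it (arm.tcp_to_grasp is the z of the grasp point in the tool frame, in mm); z points along the fingers, y is the direction in which the jaws open and shut (so a half turn about z gives the same grasp; the last joint's range is limited). The gripper opens to 85 mm and grips with 20 to 120 N. Pads are 22 mm wide; open, the fingers measure 114 mm over their backs; the gripper's body (76 mm by 85 mm) begins 54 mm behind the grasp point. The pads swing forward as they close: fully open they stand 13 mm farther back than shut.
Start: joints at [-1.014, 0.385, 0.008, 0, -1.194, -0.259], TCP at [183.402, -597.464, 231.312] pointing down, gripper open.
Joint ranges: [-3.14, 3.14], [-1.21, 2.06], [-1.07, 1.41], [-3.16, 2.05], [-2.99, -0.16], [-3.1, 3.1]. Speed limits (rad/s): [2.79, 2.79, 3.14, 3.14, 3.14, 3.14].

## Interface

Orientations are given as a unit quaternion [x, y, z, w].
In Python, from bench import arm, optics, job_done gives the robot as it stands.
- The arm moves only by the tool carry_out, never from a script. Its argument "increments" is a list that holds one entry, the list of rows, each a list of 7 numbers: the shift along the world's x, y, z in m, then the turn, a rotation vector about the world's x, y, z in degrees, then the closure, from -1 (fully open) to 1 (shut). In form: [[[x, y, z, ax, ay, az, fingers], ...]]. A call has 1 to 5 rows; each row shifts and turns the commanded pose from where the row before left it; what a row does not reach is not made up. A row lasts 1/10 s, in which the tool goes at most 50 mm and 8.59 degrees, less where a joint would pass 70% of its speed; a pose out of reach is approached as far as the arm can. A call is refused whole if a number of a shift passes 0.05 or a number of a turn 8.59, either way. A call with a gripper value outside its range is refused whole. The fingers move at their own pace and stop on an object; the grip force is fixed at half the most. Time passes only in rows, so rows that do not move let the fingers close. It gives the time, the measured TCP pose, the force and the opening at its end, in the units of the state.
- arm.read_state(): the state, without advancing time (a new reading comes with each control period).
- optics.get_image(name): name is "scene" or "top" or "wrist"; returns a dict with "color" (400x640x3 uint8, red, green, blue), "fx", "fy", "cx", "cy" (pixels), "distortion" ([k1, k2, p1, p2, k3] as OpenCV has them; the pictures are not rectified), "rvec" (rotation vector, rad) and "tvec" (3), from world to camera coordinates, as OpenCV has them. Camera axes: x right, y down, z forward; pixel columns grow to the right and rows downward; lengths in mm; the calibration is good to about 2 mm. A picture is of the moment at which its call begins. There is no depth.
- job_done(): hands the job in, once; it reports no verdict.
The state is a dict: "clock": time; "joints": joint angles; "joint_vel": joint speeds; "joint_efforts": joint torques, N m; "position": TCP position; "ee_rot": TCP orientation; "contact_force": force on the tool from outside, world axes, zero at the start; "wrist_torque": the same for the moment, N m; "gripper_width": finger opening in mm.
Only numpy, scipy, OpenCV 4.12 (cv2) and the standard library are available. Lean on these libraries where they do the work, as an engineer would, in place of code of your own. Each camera call takes 0.05 s, during which the arm holds its last target.

## Working session

There is one attempt and no reset: what is moved stays moved. The work goes in short steps, Python scripts to look and compute and a tool call to move; the robot and the scene stay as the last step left them, time stands still between calls to the robot, and variables do not carry over. Pictures are saved under pics/ and viewed, and the job is handed in when it is done.

Besides the shell and the picture viewer there is one more tool, called as name(argument=value, ...), one argument or row to a line, values as JSON. carry_out: Moves the arm, as the interface text tells. Its arguments: {"type":"object","properties":{"increments":{"type":"array","items":{"type":"array","items":{"type":"array","items":{"type":"number"}}}}},"required":["increments"]}

```bash
ls; mkdir -p pics
python3 - <<'E'
from bench import arm, optics
import cv2, json
print(arm.read_state())
print(arm.tcp_to_grasp)
for n in ["scene","top","wrist"]:
    im=optics.get_image(n)
    cv2.imwrite(f"pics/{n}0.png",im["color"][:,:,::-1])
    print(n,{k:v for k,v in im.items() if k!="color"})
E
```

```text
pics
{'clock': 0.0, 'joints': array([-1.01441239e+00,  3.85552684e-01,  6.62897702e-03, -4.95134275e-04,
       -1.19401922e+00, -2.58595780e-01]), 'joint_vel': array([ 1.48208257e-03, -4.85530826e-04, -2.19269575e-05, -4.70062073e-04,
        1.11705196e-03,  8.00919392e-04]), 'joint_efforts': array([ 1.76666877e-04, -3.92288697e+01,  1.88401330e+01,  4.18610036e+00,
       -4.52860739e-03,  2.37056344e-05]), 'position': array([ 183.2197522 , -596.92550932,  230.22574065]), 'ee_rot': array([-1.48254124e-01,  9.88948689e-01,  1.07660717e-03, -2.14092346e-04]), 'contact_force': array([ 0.25810338, -0.91442496, -0.3504594 ]), 'wrist_torque': array([0.01535394, 0.04745157, 0.00232199]), 'gripper_width': 85.48940623984586}
-18.700000000000003
scene {'fx': 509.0473012876132, 'fy': 509.0473012876132, 'cx': 322.7474902857614, 'cy': 198.66530663166017, 'distortion': array([-0.04283815,  0.        ,  0.        ,  0.        ,  0.        ]), 'rvec': array([ 1.21670892,  2.53443027, -0.74537034]), 'tvec': array([ 347.18172737, -380.66139821, 1507.31379854])}
top {'fx': 422.1551951792437, 'fy': 422.1551951792437, 'cx': 319.37161560636184, 'cy': 196.02889287767485, 'distortion': array([-0.09031089,  0.        ,  0.        ,  0.        ,  0.        ]), 'rvec': array([ 2.1308433 , -2.17111242,  0.13844121]), 'tvec': array([ 76.46741202, 629.32321976, 963.89962753])}
wrist {'fx': 308.47726482763426, 'fy': 308.47726482763426, 'cx': 316.8451917255605, 'cy': 202.03373625782154, 'distortion': array([-0.06111327,  0.        ,  0.        ,  0.        ,  0.        ]), 'rvec': array([-1.7570319 , -2.37536576, -0.34209275]), 'tvec': array([623.52470581, -36.56791772, 379.40914905])}
```

View pics/top0.png

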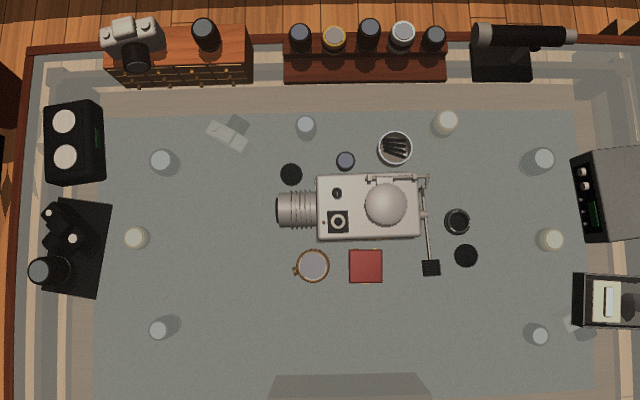

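View pics/scene0.png

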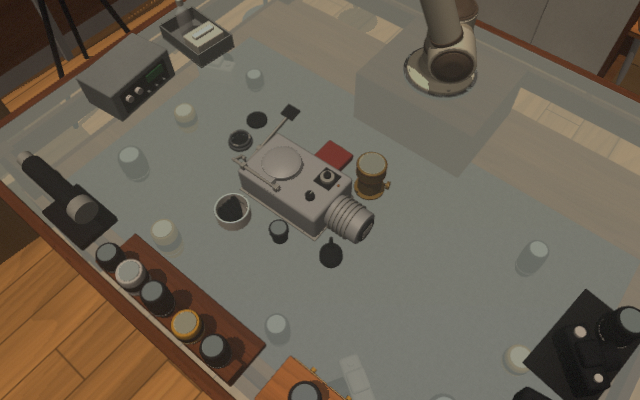

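View pics/wrist0.png

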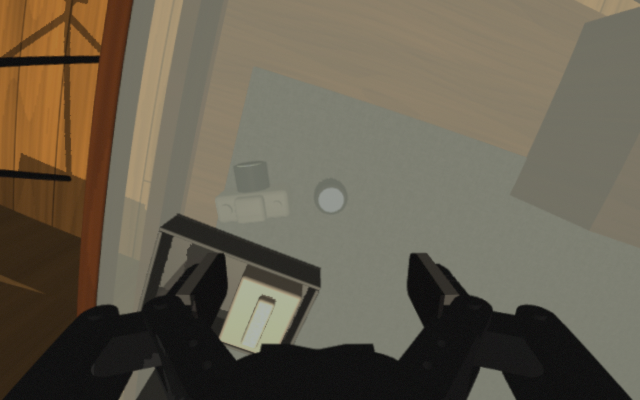

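The top view shows the projector at about (370,207), button (338,221), pad (431,268) and lid (385,205). The scene view shows the same: button (327,176), pad (290,112). Next I'll zoom in on both.

```bash
cat > h.py <<'E'
import numpy as np, cv2
from bench import arm, optics
def cam(im):
    K=np.array([[im["fx"],0,im["cx"]],[0,im["fy"],im["cy"]],[0,0,1]]);R=cv2.Rodrigues(im["rvec"])[0]
    return K,im["distortion"],R,np.asarray(im["tvec"]).ravel()
def ray(im,p):
    K,d,R,t=cam(im);u=cv2.undistortPoints(np.array([[p]],float),K,d)[0,0]
    return -R.T@t, R.T@np.array([u[0],u[1],1])
def onz(im,p,z):
    c,v=ray(im,p);return c+v*(z-c[2])/v[2]
def tri(a,p,b,q):
    c1,v1=ray(a,p);c2,v2=ray(b,q);v1/=np.linalg.norm(v1);v2/=np.linalg.norm(v2)
    s=np.linalg.lstsq(np.c_[v1,-v2],c2-c1,rcond=None)[0];A=c1+s[0]*v1;B=c2+s[1]*v2
    return (A+B)/2,np.linalg.norm(A-B)
def proj(im,P):
    K,d,R,t=cam(im);return cv2.projectPoints(np.atleast_2d(P).astype(float),im["rvec"],t,K,d)[0][:,0]
E
python3 - <<'E'
from h import *
import pickle
a=optics.get_image("top");b=optics.get_image("scene");pickle.dump((a,b),open("im.pkl","wb"))
def crop(im,x,y,w,h,s,n): cv2.imwrite(n,cv2.resize(im["color"][y:y+h,x:x+w,::-1],None,fx=s,fy=s,interpolation=cv2.INTER_CUBIC))
crop(a,265,125,220,165,3.6,"pics/tc.png");crop(b,205,85,190,190,3.1,"pics/sc.png")
c,v=ray(a,(338,221));print(c)
for n,p,z in [("btn",(338,221),116),("pad",(431,268),92),("lid",(385,205),115),("red",(366,266),24)]: print(n,onz(a,p,z))
print(tri(a,(338,221),b,(327,176)),tri(a,(431,268),b,(290,112)))
E
```

```text
[ 497.80128514   62.00388192 1038.91620024]
btn [564.86428332  24.72024181 116.        ]
pad [ 457.37677549 -181.32093352   92.        ]
lid [598.19704281 -79.83083329 115.        ]
red [462.93718422 -43.15147216  24.        ]
(array([565.57302682,  24.24958757, 107.32087508]), np.float64(0.2856283205200795)) (array([ 457.7013265 , -182.78159314,   89.20902613]), np.float64(1.69927868753703))
```

View pics/tc.png

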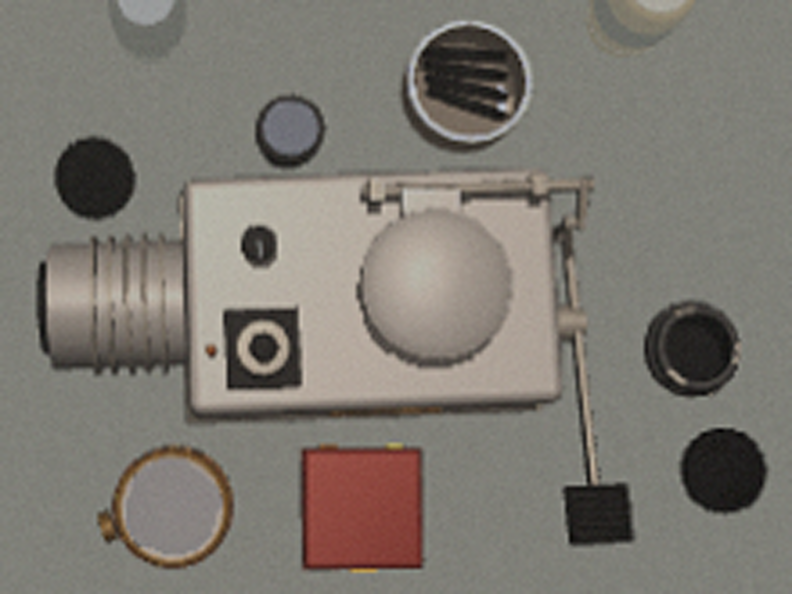

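View pics/sc.png

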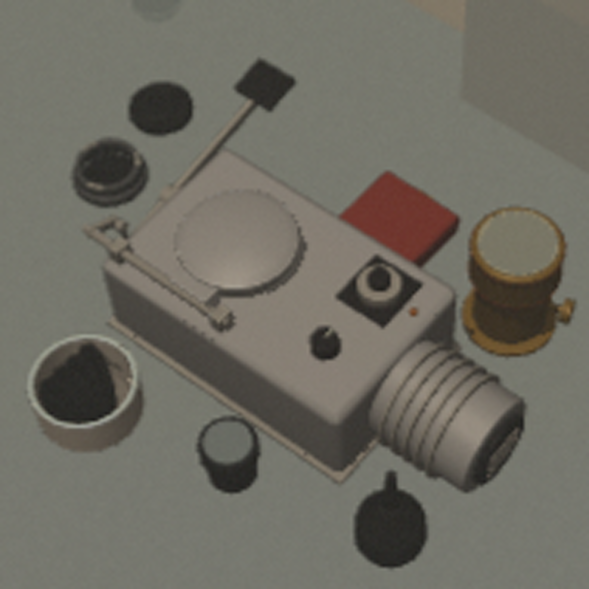

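Run:
```python
from h import *
import pickle
a,b=pickle.load(open("im.pkl","rb"))
T=lambda x,y:(265+(x+.5)/3.6-.5,125+(y+.5)/3.6-.5)
S=lambda x,y:(205+(x+.5)/3.1-.5,85+(y+.5)/3.1-.5)
bt,bs=T(263,347),S(379,277);pt,ps=T(599,514),S(266,84)
B=onz(a,bt,116);P=onz(a,pt,92)
print("btn",B,onz(b,bs,116),tri(a,bt,b,bs));print("pad",P,onz(b,ps,92),tri(a,pt,b,ps))
# scene ellipses/collar check
fb=np.array([-35,108.]);fp=np.array([-145,-97.])
for B,P in[(B,P),(onz(b,bs,116),onz(b,ps,92))]:
    d=(B-P)[:2];e=fb-fp;print("len",np.hypot(*d),np.hypot(*e));yaw=np.arctan2(d[1],d[0])-np.arctan2(e[1],e[0]);R=np.array([[np.cos(yaw),-np.sin(yaw)],[np.sin(yaw),np.cos(yaw)]])
    o=(B+P)[:2]/2-R@((fb+fp)/2);print("yaw deg",np.degrees(yaw),"origin",o)
    for q in [(-75,155,95),(-75,-80,95),(75,-80,95),(75,155,95)]:
        w=np.r_[o+R@np.array(q[:2]),q[2]];p=proj(a,w)[0];s=proj(b,w)[0];print(q,(p-[265,125])*3.6,(s-[205,85])*3.1)
```

```text
btn [564.81626256  25.39046659 116.        ] [566.1597317  24.3356675 116.       ] (array([565.31600523,  24.68230138, 115.20371576]), np.float64(1.6119565285867723))
pad [ 458.66412055 -181.44161829   92.        ] [ 458.48037092 -181.3899355    92.        ] (array([ 458.63590372, -181.32977677,   92.19671619]), np.float64(0.13978055977739917))
len 232.48180270776282 232.64780248263682
yaw deg 1.049164053678171 origin [601.82581009 -81.87672284]
(-75, 155, 95) [187.07026111 415.45659636] [462.28505692 288.26773422]
(-75, -80, 95) [564.80251846 400.63207438] [224.90779252 142.13582571]
(75, -80, 95) [548.85041601 163.52158354] [ 97.04928184 262.82667635]
(75, 155, 95) [178.52467386 176.85396053] [338.51750917 425.73218845]
len 232.20221460817706 232.64780248263682
yaw deg 0.5892316560559672 origin [602.37185327 -83.10129656]
(-75, 155, 95) [187.99652927 412.5504676 ] [460.2148461  289.38057172]
(-75, -80, 95) [565.81578697 400.77749709] [224.40674693 141.68099531]
(75, -80, 95) [551.72380629 163.60946365] [ 95.40335061 261.53970069]
(75, 155, 95) [181.34132643 173.99629147] [334.95091151 426.07307633]
```

Both views agree to about 1.5 mm. The distances and triangulated heights (115 and 92 mm) match the data. The button is at (565, 25) and the pad at (458.6, -181.4), with yaw about 0.8°. Moving to above the button with the fingers shut.

carry_out(
  increments=[
    [[0.012, 0.02, 0, 0, 0, -5, 1], [0.024, 0.04, 0, 0, 0, -6, 1], [0.024, 0.04, 0, 0, 0, -6, 1], [0.024, 0.04, 0, 0, 0, 0, 1], [0.024, 0.04, 0, 0, 0, 0, 1]],
  ],
)

```text
clock: 0.75
position: [291.9, -415.9, 231.3]
ee_rot: [-0.0, 1.0, -0.0, 0.0]
contact_force: [0.7, -0.3, 0.3]
gripper_width: 12.5
```

carry_out(
  increments=[
    [[0.025, 0.04, 0, 0, 0, 0, 1], [0.025, 0.04, 0, 0, 0, 0, 1], [0.025, 0.04, 0, 0, 0, 0, 1], [0.025, 0.04, 0, 0, 0, 0, 1], [0.025, 0.04, 0, 0, 0, 0, 1]],
  ],
)

```text
clock: 1.25
position: [417.0, -215.6, 231.6]
ee_rot: [-0.001, 1.0, -0.0, 0.0]
contact_force: [0.4, -0.8, 0.7]
gripper_width: -0.1
```

carry_out(
  increments=[
    [[0.025, 0.04, 0, 0, 0, 0, 1], [0.025, 0.04, 0, 0, 0, 0, 1], [0.025, 0.04, 0, 0, 0, 0, 1], [0.025, 0.04, 0, 0, 0, 0, 1], [0.025, 0.04, -0.01, 0, 0, 0, 1]],
  ],
)

```text
clock: 1.75
position: [543.0, -15.5, 222.7]
ee_rot: [-0.001, 1.0, 0.0, 0.002]
contact_force: [1.1, -1.0, 0.5]
gripper_width: 0.1
```

carry_out(
  increments=[
    [[0.022, 0.03, -0.02, 0, 0, 0, 1], [0, 0.01, -0.02, 0, 0, 0, 1], [0, 0, -0.02, 0, 0, 0, 1], [0, 0, 0, 0, 0, 0, 1]],
  ],
)

```text
clock: 2.15
position: [561.4, 22.7, 158.1]
ee_rot: [-0.001, 1.0, -0.001, -0.004]
contact_force: [0.2, -0.5, -0.6]
gripper_width: 0.1
```

carry_out(
  increments=[
    [[0, 0, -0.015, 0, 0, 0, 1], [0, 0, 0, 0, 0, 0, 1], [0, 0, 0, 0, 0, 0, 1]],
  ],
)

```text
clock: 2.45
position: [563.8, 22.2, 147.3]
ee_rot: [-0.0, 1.0, -0.0, 0.001]
contact_force: [-0.8, -0.7, -0.3]
gripper_width: -0.0
```

Run:
```python
from h import *
w=optics.get_image("wrist");b=optics.get_image("scene")
s=arm.read_state();print(s["position"],s["contact_force"])
cv2.imwrite("pics/w1.png",w["color"][:,:,::-1])
cv2.imwrite("pics/s1.png",cv2.resize(b["color"][85:275,205:395,::-1],None,fx=3.1,fy=3.1))
print(proj(w,[565.3,24.8,116]),(proj(b,[565.3,24.8,116])-[205,85])*3.1)
```

```text
[564.07828458  22.37168004 147.70835718] [-0.00257883 -0.06986473 -0.40027567]
[[320.50115085 237.29863961]] [[379.1655301  275.52562242]]
```

View pics/w1.png

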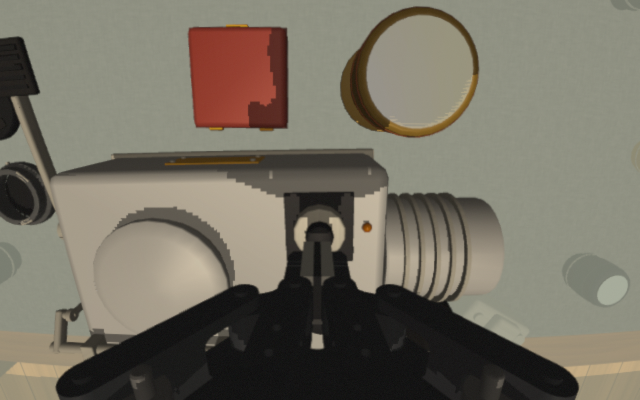

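View pics/s1.png

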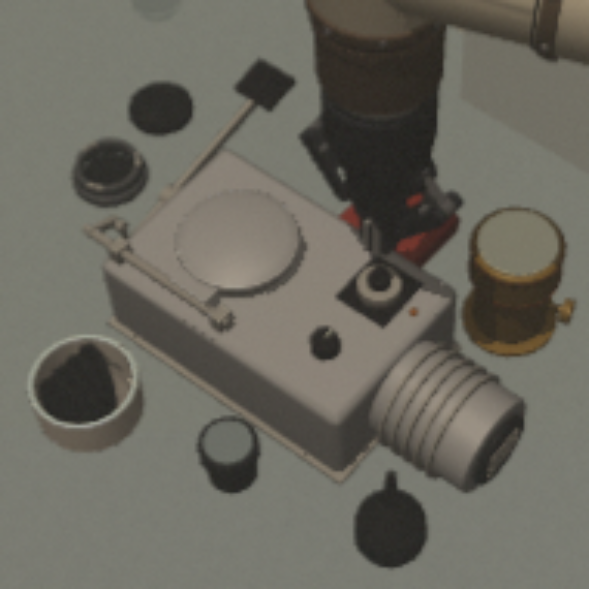

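In the wrist view the button is at about (319,236), against a predicted (320.5,237). Correcting by 1 and 2.5 mm and descending.

carry_out(
  increments=[
    [[0.001, 0.0025, -0.01, 0, 0, 0, 1], [0, 0, -0.012, 0, 0, 0, 1], [0, 0, -0.006, 0, 0, 0, 1], [0, 0, 0, 0, 0, 0, 1], [0, 0, 0, 0, 0, 0, 1]],
  ],
)

```text
clock: 3.05
position: [564.3, 25.0, 117.9]
ee_rot: [-0.001, 1.0, -0.0, -0.0]
contact_force: [-0.6, 0.0, 0.7]
gripper_width: -0.2
```

carry_out(
  increments=[
    [[0, 0, -0.002, 0, 0, 0, 1], [0, 0, -0.002, 0, 0, 0, 1], [0, 0, -0.002, 0, 0, 0, 1], [0, 0, 0, 0, 0, 0, 1], [0, 0, 0, 0, 0, 0, 1]],
  ],
)

```text
clock: 3.55
position: [564.8, 25.1, 112.8]
ee_rot: [-0.001, 1.0, 0.0, 0.001]
contact_force: [0.2, -0.3, 3.1]
gripper_width: 0.1
```

carry_out(
  increments=[
    [[0, 0, -0.001, 0, 0, 0, 1], [0, 0, -0.001, 0, 0, 0, 1], [0, 0, -0.001, 0, 0, 0, 1], [0, 0, 0, 0, 0, 0, 1], [0, 0, 0, 0, 0, 0, 1]],
  ],
)

```text
clock: 4.05
position: [564.8, 25.1, 111.0]
ee_rot: [-0.001, 1.0, -0.0, 0.001]
contact_force: [-3.0, -0.2, 10.4]
gripper_width: -0.1
```

Force jumped to 10 N at z = 111.0, so the button is on its stop. Checking the lamp.

Run:
```python
from h import *
w=optics.get_image("wrist");s=arm.read_state();print(s["position"],s["contact_force"])
cv2.imwrite("pics/w2.png",w["color"][:,:,::-1])
```

```text
[564.82635383  25.10909133 110.97348321] [-1.82994998  0.51308225 10.90583326]
```

View pics/w2.png

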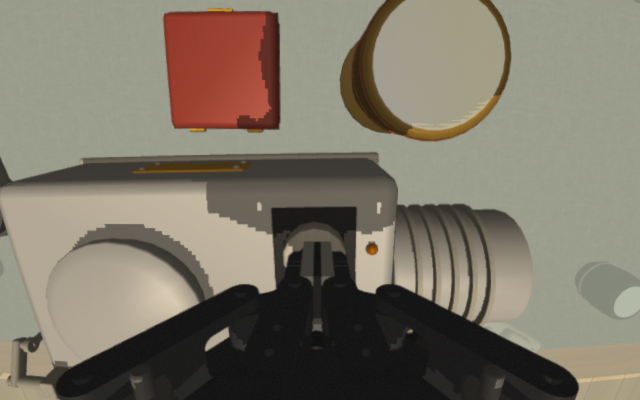

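Run:
```python
import cv2
a=cv2.imread("pics/w1.png");b=cv2.imread("pics/w2.png")
print(a[221:234,360:374].max((0,1)),b[242:256,365:380].max((0,1)))
```

```text
[158 180 192] [168 191 203]
```

carry_out(
  increments=[
    [[0, 0, 0.005, 0, 0, 0, 1], [0, 0, 0.015, 0, 0, 0, 1], [0, 0, 0.03, 0, 0, 0, 1], [0, 0, 0.01, 0, 0, 0, 1], [0, 0, 0, 0, 0, 0, 1]],
  ],
)

```text
clock: 4.6
position: [565.0, 25.3, 170.3]
ee_rot: [-0.0, 1.0, 0.001, 0.001]
contact_force: [-0.3, -1.3, -0.9]
gripper_width: 0.2
```

Run:
```python
from h import *
w=optics.get_image("wrist");b=optics.get_image("scene");s=arm.read_state();print(s["position"],s["contact_force"])
cv2.imwrite("pics/w3.png",w["color"][:,:,::-1]);cv2.imwrite("pics/s3.png",cv2.resize(b["color"][85:275,205:395,::-1],None,fx=3.1,fy=3.1))
```

```text
[563.48703559  24.9546873  168.0252497 ] [ 0.44175839  0.28970663 -0.61411529]
```

View pics/w3.png

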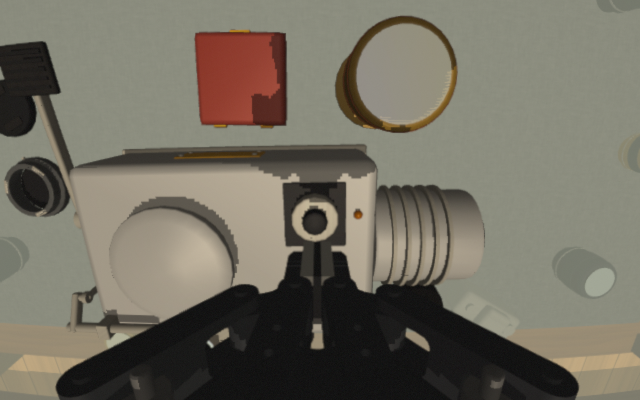

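View pics/s3.png

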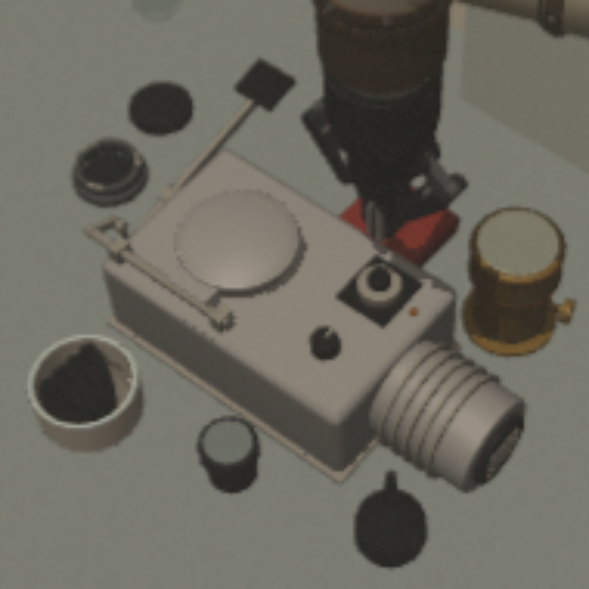

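The button is out again (wrist view (315,221)). The pictures don't show the lamp clearly, but the force and depth confirm a full press. Going to the lever pad.

carry_out(
  increments=[
    [[-0.018, -0.035, 0, 0, 0, 0, 1], [-0.018, -0.035, 0, 0, 0, 0, 1], [-0.018, -0.035, 0, 0, 0, 0, 1], [-0.018, -0.035, 0, 0, 0, 0, 1], [-0.018, -0.035, 0, 0, 0, 0, 1]],
  ],
)

```text
clock: 5.2
position: [472.4, -151.0, 167.6]
ee_rot: [-0.001, 1.0, 0.0, -0.002]
contact_force: [-0.3, -0.2, -0.8]
gripper_width: -0.1
```

carry_out(
  increments=[
    [[-0.016, -0.031, -0.02, 0, 0, 0, 1], [0, 0, -0.02, 0, 0, 0, 1], [0, 0, -0.01, 0, 0, 0, 1], [0, 0, 0, 0, 0, 0, 1], [0, 0, 0, 0, 0, 0, 1]],
  ],
)

```text
clock: 5.7
position: [458.9, -180.5, 119.1]
ee_rot: [-0.001, 1.0, -0.0, -0.0]
contact_force: [-0.4, 0.2, -0.3]
gripper_width: -0.1
```

Run:
```python
from h import *
w=optics.get_image("wrist");s=arm.read_state();print(s["position"],s["contact_force"])
cv2.imwrite("pics/w4.png",w["color"][:,:,::-1]);print(proj(w,[458.6,-181.4,92]))
```

```text
[ 459.26807237 -180.50842403  119.67410063] [0.11980786 0.26227337 0.12501778]
[[314.85563017 237.35654794]]
```

View pics/w4.png

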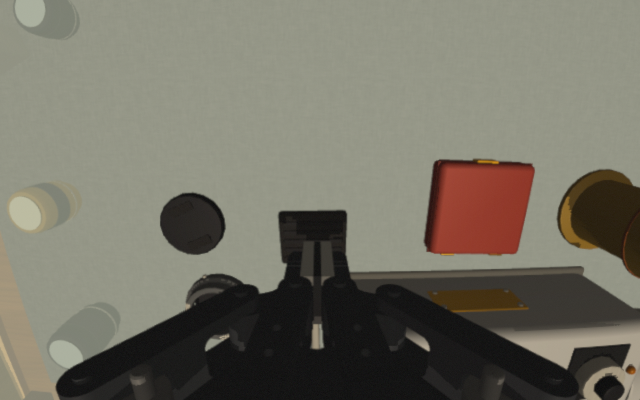

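Pad centred at about (313,237), as predicted. Pressing down.

carry_out(
  increments=[
    [[0, -0.001, -0.012, 0, 0, 0, 1], [0, 0, -0.008, 0, 0, 0, 1], [0, 0, -0.004, 0, 0, 0, 1], [0, 0, -0.004, 0, 0, 0, 1], [0, 0, -0.004, 0, 0, 0, 1]],
  ],
)

```text
clock: 6.25
position: [457.9, -181.8, 87.8]
ee_rot: [-0.001, 1.0, -0.0, -0.001]
contact_force: [-3.6, 1.4, 5.9]
gripper_width: -0.2
```

carry_out(
  increments=[
    [[0, 0, -0.004, 0, 0, 0, 1], [0, 0, -0.004, 0, 0, 0, 1], [0, 0, -0.004, 0, 0, 0, 1], [0, 0, -0.004, 0, 0, 0, 1], [0, 0, -0.004, 0, 0, 0, 1]],
  ],
)

```text
clock: 6.75
position: [456.7, -182.0, 67.7]
ee_rot: [-0.001, 1.0, -0.0, -0.002]
contact_force: [-4.9, 0.4, 6.4]
gripper_width: -0.3
```

carry_out(
  increments=[
    [[0, 0, -0.004, 0, 0, 0, 1], [0, 0, -0.004, 0, 0, 0, 1], [-0.001, 0, -0.004, 0, 0, 0, 1], [0, 0, 0, 0, 0, 0, 1]],
  ],
)

```text
clock: 7.15
position: [456.8, -182.0, 55.6]
ee_rot: [-0.001, 1.0, -0.0, -0.001]
contact_force: [-3.2, 0.1, 5.2]
gripper_width: 0.1
```

carry_out(
  increments=[
    [[0, 0, -0.003, 0, 0, 0, 1], [0, 0, -0.002, 0, 0, 0, 1], [0, 0, -0.001, 0, 0, 0, 1], [0, 0, 0, 0, 0, 0, 1]],
  ],
)

```text
clock: 7.55
position: [457.2, -182.0, 49.9]
ee_rot: [-0.001, 1.0, -0.0, -0.0]
contact_force: [-2.8, -0.2, 5.4]
gripper_width: -0.1
```

carry_out(
  increments=[
    [[0, 0, -0.001, 0, 0, 0, 1], [0, 0, -0.001, 0, 0, 0, 1], [0, 0, 0, 0, 0, 0, 1]],
  ],
)

```text
clock: 7.85
position: [457.3, -182.0, 48.7]
ee_rot: [-0.001, 1.0, -0.0, -0.0]
contact_force: [-4.6, 0.4, 10.5]
gripper_width: -0.4
```

carry_out(
  increments=[
    [[0, 0, -0.001, 0, 0, 0, 1], [0, 0, -0.001, 0, 0, 0, 1], [0, 0, 0, 0, 0, 0, 1]],
  ],
)

```text
clock: 8.15
position: [457.4, -182.1, 48.3]
ee_rot: [-0.001, 1.0, -0.0, 0.0]
contact_force: [-7.9, 2.9, 23.2]
gripper_width: 0.2
```

On the stop (23 N at z 48.3). Easing slightly, then holding and looking.

carry_out(
  increments=[
    [[0, 0, 0.0005, 0, 0, 0, 1], [0, 0, 0, 0, 0, 0, 1], [0, 0, 0, 0, 0, 0, 1], [0, 0, 0, 0, 0, 0, 1], [0, 0, 0, 0, 0, 0, 1]],
  ],
)

```text
clock: 8.65
position: [457.4, -182.1, 48.4]
ee_rot: [-0.001, 1.0, -0.0, 0.0]
contact_force: [-7.3, 3.0, 19.4]
gripper_width: 0.1
```

Run:
```python
from h import *
b=optics.get_image("scene");s=arm.read_state();print(s["position"],s["contact_force"])
cv2.imwrite("pics/s5.png",cv2.resize(b["color"][65:275,205:395,::-1],None,fx=2.8,fy=2.8))
```

```text
[ 457.37184961 -182.10662285   48.34625982] [-7.15604265  2.61695831 18.98940458]
```

View pics/s5.png

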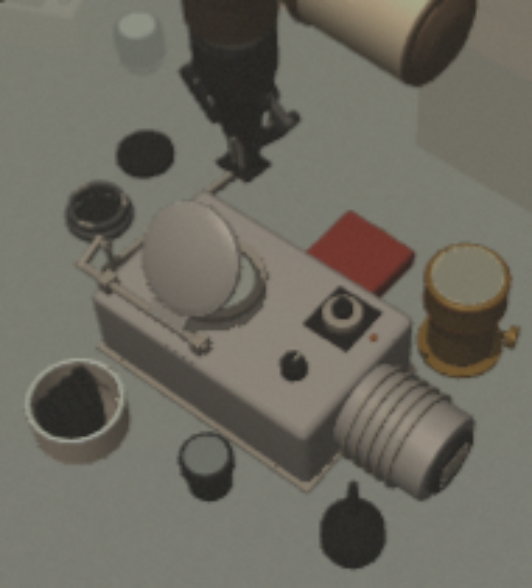

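The lid is fully up at (190,258) in the crop. Holding past 2 s.

carry_out(
  increments=[
    [[0, 0, 0, 0, 0, 0, 1], [0, 0, 0, 0, 0, 0, 1], [0, 0, 0, 0, 0, 0, 1], [0, 0, 0, 0, 0, 0, 1], [0, 0, 0, 0, 0, 0, 1]],
  ],
)

```text
clock: 9.2
position: [457.4, -182.1, 48.4]
ee_rot: [-0.001, 1.0, -0.0, 0.0]
contact_force: [-6.6, 1.8, 19.3]
gripper_width: 0.0
```

carry_out(
  increments=[
    [[0, 0, 0, 0, 0, 0, 1], [0, 0, 0, 0, 0, 0, 1], [0, 0, 0, 0, 0, 0, 1], [0, 0, 0, 0, 0, 0, 1], [0, 0, 0, 0, 0, 0, 1]],
  ],
)

```text
clock: 9.7
position: [457.4, -182.1, 48.3]
ee_rot: [-0.001, 1.0, -0.0, 0.0]
contact_force: [-6.7, 1.8, 19.3]
gripper_width: 0.3
```

carry_out(
  increments=[
    [[0, 0, 0, 0, 0, 0, 1], [0, 0, 0, 0, 0, 0, 1], [0, 0, 0, 0, 0, 0, 1], [0, 0, 0, 0, 0, 0, 1], [0, 0, 0, 0, 0, 0, 1]],
  ],
)

```text
clock: 10.2
position: [457.4, -182.1, 48.4]
ee_rot: [-0.001, 1.0, -0.0, 0.0]
contact_force: [-6.7, 3.3, 19.3]
gripper_width: 0.0
```

carry_out(
  increments=[
    [[0, 0, 0, 0, 0, 0, 1], [0, 0, 0, 0, 0, 0, 1], [0, 0, 0, 0, 0, 0, 1], [0, 0, 0, 0, 0, 0, 1], [0, 0, 0, 0, 0, 0, 1]],
  ],
)

```text
clock: 10.7
position: [457.4, -182.1, 48.4]
ee_rot: [-0.001, 1.0, -0.0, 0.0]
contact_force: [-6.0, 1.8, 19.4]
gripper_width: -0.1
```

carry_out(
  increments=[
    [[0, 0, 0.001, 0, 0, 0, 1], [0, 0, 0.001, 0, 0, 0, 1], [0, 0, 0.0015, 0, 0, 0, 1], [0, 0, 0.0015, 0, 0, 0, 1], [0, 0, 0.0015, 0, 0, 0, 1]],
  ],
)

```text
clock: 11.2
position: [457.0, -182.0, 52.5]
ee_rot: [-0.001, 1.0, -0.0, -0.0]
contact_force: [-2.8, -0.6, 4.9]
gripper_width: -0.0
```

carry_out(
  increments=[
    [[0, 0, 0.0015, 0, 0, 0, 1], [0, 0, 0.0015, 0, 0, 0, 1], [0, 0, 0.0015, 0, 0, 0, 1], [0, 0, 0.0015, 0, 0, 0, 1], [0, 0, 0.0015, 0, 0, 0, 1]],
  ],
)

```text
clock: 11.7
position: [457.0, -182.0, 59.8]
ee_rot: [-0.0, 1.0, 0.0, -0.0]
contact_force: [-4.9, 0.4, 5.2]
gripper_width: 0.2
```

carry_out(
  increments=[
    [[0, 0, 0.0015, 0, 0, 0, 1], [0, 0, 0.0015, 0, 0, 0, 1], [0, 0, 0.0015, 0, 0, 0, 1], [0, 0, 0.0015, 0, 0, 0, 1], [0, 0, 0.0015, 0, 0, 0, 1]],
  ],
)

```text
clock: 12.2
position: [457.6, -182.0, 67.5]
ee_rot: [-0.001, 1.0, -0.0, 0.0]
contact_force: [-4.2, -0.5, 5.2]
gripper_width: 0.2
```

carry_out(
  increments=[
    [[0, 0, 0.0015, 0, 0, 0, 1], [0, 0, 0.0015, 0, 0, 0, 1], [0, 0, 0.0015, 0, 0, 0, 1], [0, 0, 0.0015, 0, 0, 0, 1], [0, 0, 0.0015, 0, 0, 0, 1]],
  ],
)

```text
clock: 12.7
position: [458.2, -182.0, 75.2]
ee_rot: [-0.001, 1.0, -0.0, 0.001]
contact_force: [-3.1, 0.2, 3.8]
gripper_width: 0.1
```

carry_out(
  increments=[
    [[0, 0, 0.0015, 0, 0, 0, 1], [0, 0, 0.0015, 0, 0, 0, 1], [0, 0, 0.0015, 0, 0, 0, 1], [0, 0, 0.0015, 0, 0, 0, 1], [0, 0, 0.0015, 0, 0, 0, 1]],
  ],
)

```text
clock: 13.2
position: [459.1, -182.0, 82.9]
ee_rot: [-0.001, 1.0, -0.0, 0.002]
contact_force: [2.7, 0.8, 3.9]
gripper_width: 0.2
```

carry_out(
  increments=[
    [[0, 0, 0.0015, 0, 0, 0, 1], [0, 0, 0.0015, 0, 0, 0, 1], [0, 0, 0.001, 0, 0, 0, 1], [0, 0, 0.001, 0, 0, 0, 1], [0, 0, 0.001, 0, 0, 0, 1]],
  ],
)

```text
clock: 13.7
position: [457.7, -182.0, 88.5]
ee_rot: [-0.001, 1.0, -0.0, 0.0]
contact_force: [4.0, 0.4, 3.9]
gripper_width: 0.1
```

carry_out(
  increments=[
    [[0, 0, 0.001, 0, 0, 0, 1], [0, 0, 0.001, 0, 0, 0, 1], [0, 0, 0.001, 0, 0, 0, 1], [0, 0, 0.001, 0, 0, 0, 1], [0, 0, 0.001, 0, 0, 0, 1]],
  ],
)

```text
clock: 14.2
position: [457.4, -182.0, 93.4]
ee_rot: [-0.001, 1.0, 0.0, -0.0]
contact_force: [3.0, -0.1, 3.5]
gripper_width: -0.0
```

carry_out(
  increments=[
    [[0, 0, 0.001, 0, 0, 0, 1], [0, 0, 0.001, 0, 0, 0, 1], [0, 0, 0.001, 0, 0, 0, 1], [0, 0, 0.001, 0, 0, 0, 1], [0, 0, 0.001, 0, 0, 0, 1]],
  ],
)

```text
clock: 14.7
position: [456.3, -181.9, 97.8]
ee_rot: [-0.0, 1.0, 0.0, -0.001]
contact_force: [0.0, 0.1, -0.1]
gripper_width: -0.1
```

Contact is lost between z 93 and 98, so the lever is at its top. Withdrawing upward and back.

carry_out(
  increments=[
    [[0, 0, 0.01, 0, 0, 0, 1], [0, 0, 0.03, 0, 0, 0, 1], [0, 0, 0.04, 0, 0, 0, 1], [-0.01, -0.03, 0.03, 0, 0, 0, 1], [-0.01, -0.04, 0.01, 0, 0, 0, 1]],
  ],
)

```text
clock: 15.2
position: [439.1, -252.4, 223.2]
ee_rot: [-0.003, 1.0, -0.001, 0.004]
contact_force: [1.1, -0.3, 0.3]
gripper_width: 0.2
```

carry_out(
  increments=[
    [[-0.01, -0.04, 0, 0, 0, 0, 1], [-0.01, -0.04, 0, 0, 0, 0, 1], [-0.01, -0.03, 0, 0, 0, 0, 1], [0, 0, 0, 0, 0, 0, 1], [0, 0, 0, 0, 0, 0, 1]],
  ],
)

```text
clock: 15.7
position: [406.8, -362.4, 218.5]
ee_rot: [0.0, 1.0, 0.0, -0.0]
contact_force: [-0.3, 0.1, -0.2]
gripper_width: -0.3
```

Run:
```python
from h import *
a=optics.get_image("top");b=optics.get_image("scene");s=arm.read_state();print(s["clock"],s["position"],s["contact_force"])
cv2.imwrite("pics/t6.png",cv2.resize(a["color"][125:290,265:485,::-1],None,fx=3.6,fy=3.6,interpolation=2))
cv2.imwrite("pics/s6.png",cv2.resize(b["color"][85:275,205:395,::-1],None,fx=3.1,fy=3.1,interpolation=2))
```

```text
15.8 [ 407.39853657 -361.41064237  218.57867379] [0.10685721 1.37934996 0.56514369]
```

View pics/t6.png

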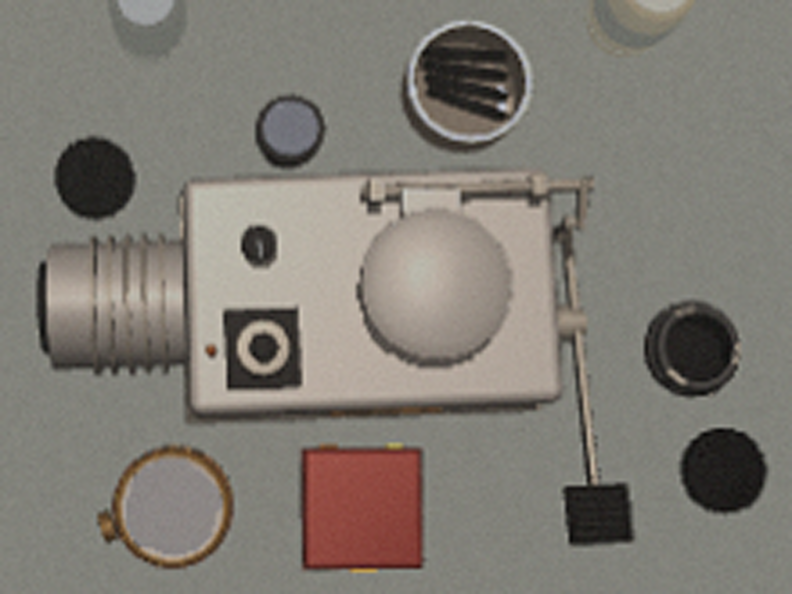

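View pics/s6.png

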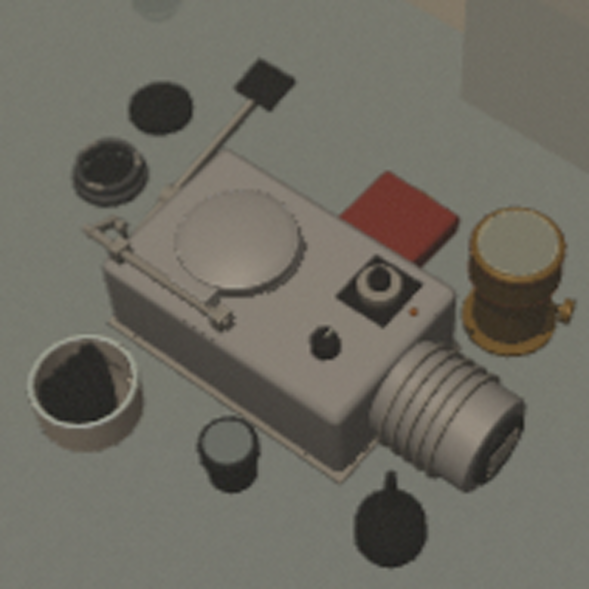

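The lid is shut, the pad is back at (599,514), the button is out, everything nearby stands where it did at the start, and the arm is clear. Handing in.

```bash
python3 -c "
from bench import job_done
print(job_done())"
```

```text
the job is handed in; nothing more can be done
None
```

I carried out the whole task in the order asked and handed it in at about 16 s of the 48 s. Nothing I checked failed, except that I never saw the lamp light.

- **Button:** I pressed it with the shut fingertips to its stop, where the tip was at z 111.0 mm with about 10.5 N. I then lifted off, and the pictures show the button out again. No lamp glow could be made out in the pictures, so the full press is confirmed only by depth and force.
- **Lever and lid:** I pressed the pad down to its stop, at z 48.4 mm with about 19 N, peaking at 23 N. The scene picture showed the lid fully up, and I held it there for about 2.5 s.
- **Release:** I let the pad rise at 10 to 15 mm/s, with the finger still touching the pad at z 93 mm, almost at its 92 mm rest height. That is well under the slam limit, though I did not measure the lid speed directly.
- **Last check:** The final pictures show the lid shut, the lever up and the button out. All seven loose things are where they were at the start, and the hand is clear with no force on it.

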